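# Peg the drying press shut

## Task

The boards of the wooden drying press are stacked, and one end is already pegged. Take the long round-headed peg from the rack, push it down through the empty hole in the stack and keep hold of it until its collar rests on the top board, then let go. Leave the square-headed peg in the rack and the peg already in the press where they are, and do not shove the stack out of place.

Things in the scene. Friction and masses are not known exactly. Their poses are not given: they have to be found in the camera images.
- long_peg: The peg to use: pale wood, 120 mm long, upright in either hole of a small rack, collar on the rack's top (80 mm above the table). Origin: centre of its foot; z up its axis. From the foot: round stem to 60 mm, 16 mm thick, the lowest 14 mm tapering to 6 mm; round collar 48 mm wide, 60 to 70 mm; round knob to grip, 28 mm wide, 70 to 120 mm. About 60 g; lifts straight out.
- short_peg: The wrong peg, in the rack's other hole, 120 mm from the long one: pale wood, 74 mm long, square collar 48 mm wide, square knob 26 mm wide ending 44 mm above the rack's top. Origin: centre of its foot, z up. It stays in the rack.
- set_peg: A twin of the long peg, already standing in the press's other hole with its collar on the top board, 200 mm from the empty hole. Origin: centre of its foot, 8 mm above the table; z up. It stays there.
- open_hole (a point): Centre of the press's empty hole at the top board's upper face, 68 mm above the table; z up, y points to the pegged hole. The hole, 28 mm wide, runs straight through two loose boards (150 x 280 x 18 mm each) and the fixed base (170 x 300 x 32 mm) to the table, 40 mm from the boards' end. Collar home: the peg's foot is 8 mm above the table. A round tin 18 mm high lies mid-board.

How it is judged:
By the outcome, as a careful person would: the job done as asked, in the order asked, and still so for the second after the job is handed in, with the robot touching nothing.
It also fails if it takes over 43 s, if anything falls off the work surface, if the arm or the gripper's body presses on something with over 40 N, if the wrist force passes 120 N, or if a joint passes its speed limit or range.

## Robot

A 6-joint arm with a two-finger parallel gripper is mounted at the origin on the work surface. World frame = base frame: x ahead of the robot, y to its left, z up, the work surface at z = 0. Lengths are in m, angles in rad, forces in N, time in s.
With the tool pointing down it reaches from about 0.25 to 0.775 m from the base axis. Payload 4 kg.
Tool frame: the origin (TCP) lies midway between the tips of the shut fingers; the grasp point (between the pads) lies 19 mm behind it (robot.tcp_to_grasp is the distance from the TCP to the grasp point, in m); x points along the fingers, y is the direction in which the jaws open and shut, and the axes are right-handed (so a half turn about x gives the same grasp; the last joint's range is limited). The gripper opens to 94 mm and grips with 3 to 60 N. Pads are 16 mm wide; open, the fingers measure 119 mm over their backs; the gripper's body (75 mm by 177 mm) begins 78 mm behind the grasp point.
Start: joints at [-1.208, 0.087, 1.371, -0, 1.684, -0.103], TCP at [0.247, -0.491, 0.206] pointing down, gripper open.
Joint ranges: [-3.1, 3.1], [-0.76, 2.03], [0.27, 2.55], [-1.08, 4.22], [0.17, 2.65], [-2.57, 2.57]. Speed limits (rad/s): [2.79, 2.79, 3.14, 3.14, 3.14, 3.14].

## Interface

Orientations are given as [roll, pitch, yaw] about the fixed x, y, z axes, in that order (R = Rz(yaw) Ry(pitch) Rx(roll)).
In Python, from bench import robot gives the robot as it stands.
- The arm moves only by the tool send_rows, never from a script. Its argument "increments" is a list of rows, each a list of 5 numbers: the opening, from -1 (shut) to 1 (fully open), so that 0 is half open, then the shift along the tool's x, y, z in m, then the turn about the tool's x in rad. In form: [[hand, tx, ty, tz, roll], ...]. A call has 1 to 5 rows; each row is the pose to reach, as a shift and turn from the pose commanded when the call began, along the tool's axes at that moment; what a row does not reach only later rows make up. A row lasts 1/12 s, in which the tool goes at most 41.7 mm and 7.16 degrees, less where a joint would pass 70% of its speed; a pose out of reach is approached as far as the arm can. A call with a gripper value outside its range is refused whole. The fingers move at their own pace and stop on an object; the grip force is fixed at half the most. Time passes only in rows, so rows that repeat a pose let the fingers close. It gives the time, the measured TCP pose, the force and the opening at its end, in the units of the state.
- robot.get_obs(): the state, without advancing time (a new reading comes with each control period).
- robot.snapshot(name): name is "scene" or "side" or "wrist"; returns a dict with "image" (420x560x3 uint8, red, green, blue), "intrinsics" (3x3 intrinsics, pixels), "k1" (the pictures are not rectified: a ray, as slopes to the right and down, at radius r is drawn at 1 + k1 r^2 times it, then the intrinsics apply), "world_from_camera" (4x4, takes a point from camera to world coordinates). Camera axes: x right, y down, z forward; pixel columns grow to the right and rows downward; lengths in m; the calibration is good to about 2 mm. A picture is of the moment at which its call begins. There is no depth.
- robot.close_job(): hands the job in, once; it reports no verdict.
The state is a dict: "time": time; "joint_positions": joint angles; "qvel": joint speeds; "joint_torque": joint torques, N m; "tool_pos": TCP position; "ee_rot": TCP orientation; "wrist_force": force on the tool from outside, world axes, zero at the start; "wrist_torque": the same for the moment, N m; "width": finger opening in m.
Only numpy, scipy, OpenCV 4.12 (cv2) and the standard library are available. Lean on these libraries where they do the work, as an engineer would, in place of code of your own. Each camera call takes 0.05 s, during which the arm holds its last target.

## Working session

There is one attempt and no reset: what is moved stays moved. The work goes in short steps, Python scripts to look and compute and a tool call to move; the robot and the scene stay as the last step left them, time stands still between calls to the robot, and variables do not carry over. Pictures are saved under pics/ and viewed, and the job is handed in when it is done.

Besides the shell and the picture viewer there is one more tool, called after ">>>" as name([rows], argument=value, ...), one row to a line, values as JSON. send_rows: Moves the arm, as the interface text tells. Its arguments: {"type":"object","properties":{"increments":{"type":"array"}},"required":["increments"]}

```bash
mkdir -p pics; ls
python3 - <<'E'
from bench import robot
import cv2,json
for n in ["scene","side","wrist"]:
    s=robot.snapshot(n); cv2.imwrite(f"pics/{n}0.png",s["image"][:,:,::-1]); print(n,s["intrinsics"],s["k1"],s["world_from_camera"])
print(robot.get_obs(), robot.tcp_to_grasp)
E
```

```text
pics
scene [[439.74746867   0.         276.62080564]
 [  0.         439.74746867 211.59449063]
 [  0.           0.           1.        ]] -0.09502250711865447 [[ 0.02782713  0.76414973 -0.64443839  1.15312895]
 [ 0.99960298 -0.018422    0.02131921 -0.04526561]
 [ 0.00441923 -0.64477579 -0.76435898  0.82954877]
 [ 0.          0.          0.          1.        ]]
side [[520.37576323   0.         281.59331593]
 [  0.         520.37576323 197.91304858]
 [  0.           0.           1.        ]] -0.17922545566807116 [[-0.85010753 -0.39966342  0.34290863  0.119377  ]
 [-0.5265009   0.65824741 -0.53805869  0.63096738]
 [-0.01067634 -0.63794945 -0.77000423  1.00248505]
 [ 0.          0.          0.          1.        ]]
wrist [[359.34964643   0.         282.55137405]
 [  0.         359.34964643 209.02913269]
 [  0.           0.           1.        ]] 0.03302766765059829 [[ 0.44892277 -0.87024927 -0.20281656  0.30528578]
 [-0.89356808 -0.43774011 -0.09959764 -0.46234685]
 [-0.00210617  0.22594205 -0.97413847  0.38293586]
 [ 0.          0.          0.          1.        ]]
{'time': 0.15, 'joint_positions': array([-1.20806947e+00,  8.77679301e-02,  1.37187986e+00, -2.53408988e-05,
        1.68361116e+00, -1.03096791e-01]), 'qvel': array([ 0.00099561, -0.00226981, -0.00413281, -0.0005092 ,  0.00144136,
       -0.00113684]), 'joint_torque': array([ 7.54924949e-04, -3.40643191e+01, -3.02794540e+01,  7.18206726e-02,
        3.05214606e-02, -1.22827610e-04]), 'tool_pos': array([ 0.24687703, -0.49100897,  0.20459634]), 'ee_rot': array([-1.65878022,  1.56912984,  1.94863325]), 'wrist_force': array([-0.2218807 , -0.15172067,  0.62295795]), 'wrist_torque': array([-0.00274581,  0.05687257, -0.03874491]), 'width': 0.0938968326184147} 0.0188
```

View pics/scene0.png

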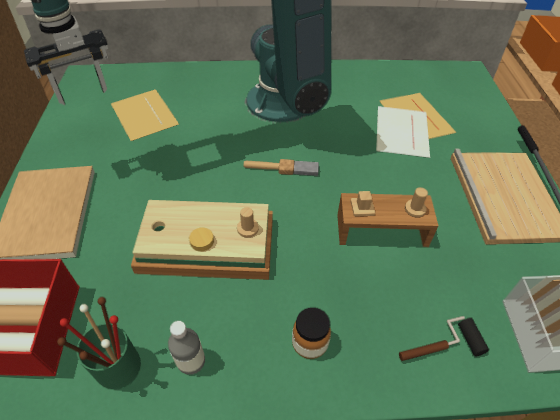

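View pics/side0.png

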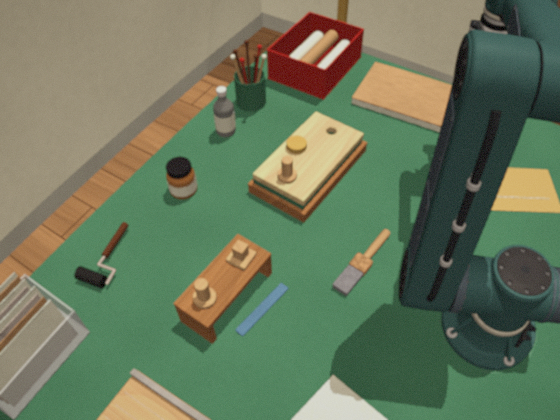

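View pics/wrist0.png

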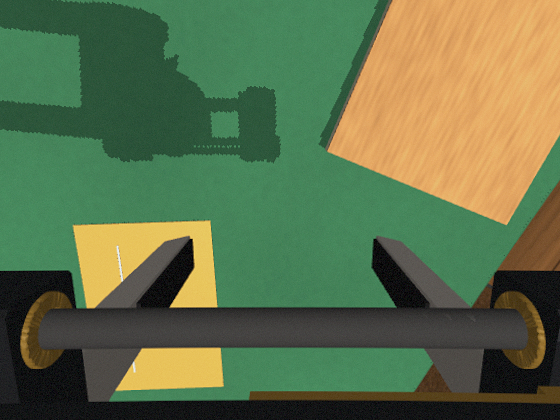

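The scene view shows the empty hole at about (158,226), the set peg at (248,225), the square peg at (364,205) and the round peg at (418,203). In the side view the hole is at (331,130) and the round peg at (204,292). I'll zoom in to get exact pixels.

```bash
cat > h.py <<'E'
import numpy as np, cv2
from bench import robot
def ray(s,u,v):
    K=s["intrinsics"];k=s["k1"]
    p=cv2.undistortPoints(np.array([[[u,v]]],float),K,np.array([k,0,0,0,0.]))[0,0]
    T=s["world_from_camera"];return T[:3,3],T[:3,:3]@np.array([p[0],p[1],1])
def plane(s,u,v,z):
    o,d=ray(s,u,v);return o+d*(z-o[2])/d[2]
def proj(s,P):
    T=np.linalg.inv(s["world_from_camera"]);q=T[:3,:3]@np.asarray(P,float)+T[:3,3]
    return cv2.projectPoints(q[None],np.zeros(3),np.zeros(3),s["intrinsics"],np.array([s["k1"],0,0,0,0.]))[0][0,0]
E
python3 - <<'E'
import cv2,numpy as np
a=cv2.imread("pics/scene0.png");b=cv2.imread("pics/side0.png")
def c(i,x,y,w=100,h=75,f=4): return cv2.resize(i[y:y+h,x:x+w],None,fx=f,fy=f,interpolation=cv2.INTER_CUBIC)
cv2.imwrite("pics/c0.png",np.vstack([np.hstack([c(a,130,190),c(a,345,170)]),np.hstack([c(b,270,105),c(b,170,230,100,75)])]))
E
```

```text
(no output)
```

View pics/c0.png

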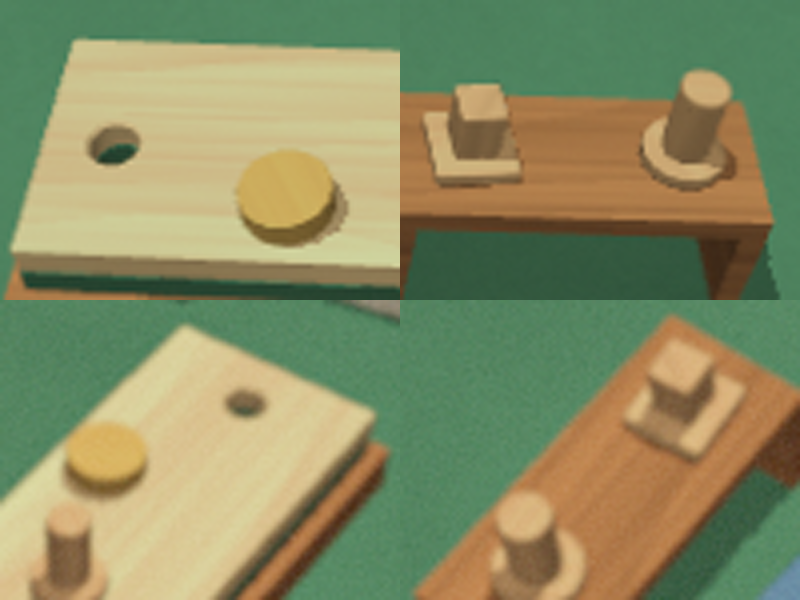

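Run:
```python
from h import *
a=robot.snapshot("scene");b=robot.snapshot("side")
for n,p,q,z in [("hole",(158,225.9),(330.9,130.4),.068),("long",(421.2,191.7),(200.9,282.2),.14),("short",(365.2,195.2),(240,245.7),.124)]:
    print(n,plane(a,*p,z).round(4),plane(b,*q,z).round(4))
# board edges: scene mask for set peg
for im,nm,x,y in [(a,"scene",225,195),(b,"side",260,145)]:
    c=im["image"][y:y+60,x:x+60,::-1]; cv2.imwrite(f"pics/set_{nm}.png",cv2.resize(c,None,fx=6,fy=6,interpolation=cv2.INTER_CUBIC))
cv2.imwrite("pics/set.png",np.hstack([cv2.imread("pics/set_scene.png"),cv2.imread("pics/set_side.png")]))
```

```text
hole [ 0.5462 -0.2881  0.068 ] [ 0.5461 -0.2847  0.068 ]
long [0.5231 0.2879 0.14  ] [0.5252 0.287  0.14  ]
short [0.5162 0.1687 0.124 ] [0.5165 0.1691 0.124 ]
```

View pics/set.png

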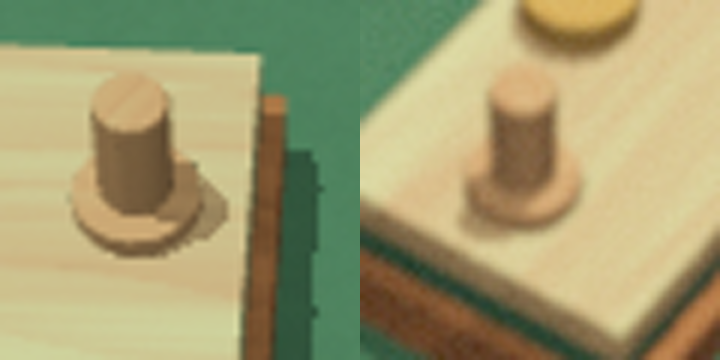

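```bash
cat >> h.py <<'E'
from scipy.spatial.transform import Rotation as Ro
def toolR(o=None):
    o=o or robot.get_obs(); return Ro.from_euler('xyz',o["ee_rot"]).as_matrix()
def go(target):
    o=robot.get_obs();R=toolR(o);d=R.T@(np.array(target)-o["tool_pos"])
    print("t",o["time"],"pos",o["tool_pos"].round(4),"shift tool",d.round(4),"norm",np.linalg.norm(d).round(3));return d
E
python3 - <<'E'
from h import *
a=robot.snapshot("scene");b=robot.snapshot("side")
print("set",plane(a,246.4,211.6,.128).round(4),plane(b,287.1,159.3,.128).round(4))
print(toolR().round(4)); go([.5242,.2875,.22])
E
```

```text
set [ 0.5601 -0.0888  0.128 ] [ 0.5593 -0.086   0.128 ]
[[-2.000e-04  4.491e-01 -8.935e-01]
 [ 4.000e-04 -8.935e-01 -4.491e-01]
 [-1.000e+00 -4.000e-04 -0.000e+00]]
t 0.35 pos [ 0.247  -0.4913  0.2052] shift tool [-0.0145 -0.5714 -0.5975] norm 0.827
```

>>> send_rows([
  [1,-0.01,-0.0137,-0.0143,0],
  [1,-0.02,-0.04,-0.042,0],
  [1,-0.02,-0.067,-0.07,0],
  [1,-0.02,-0.094,-0.0985,0],
  [1,-0.02,-0.121,-0.127,0],
])

```text
time: 0.77
tool_pos: [0.3064, -0.3249, 0.2257]
ee_rot: [1.957, 1.57, -0.72]
wrist_force: [1.1, -0.7, 0.3]
width: 0.094
```

>>> send_rows([
  [1,0,-0.027,-0.0285,0],
  [1,0,-0.054,-0.057,0],
  [1,0,-0.081,-0.0855,0],
  [1,0,-0.108,-0.114,0],
  [1,0,-0.135,-0.1425,0],
])

```text
time: 1.18
tool_pos: [0.373, -0.1399, 0.2258]
ee_rot: [2.191, 1.57, -0.486]
wrist_force: [1.1, -0.5, -0.4]
width: 0.0942
```

>>> send_rows([
  [1,0,-0.027,-0.0285,0],
  [1,0,-0.054,-0.057,0],
  [1,0,-0.081,-0.0855,0],
  [1,0,-0.108,-0.114,0],
  [1,0,-0.135,-0.1425,0],
])

```text
time: 1.6
tool_pos: [0.4397, 0.045, 0.2258]
ee_rot: [2.466, 1.57, -0.209]
wrist_force: [0.3, -0.3, 0.3]
width: 0.094
```

>>> send_rows([
  [1,0,-0.027,-0.0285,0],
  [1,0,-0.054,-0.057,0],
  [1,0,-0.081,-0.0855,0],
  [1,0,-0.105,-0.109,0],
  [1,0,-0.105,-0.109,0],
])

```text
time: 2.02
tool_pos: [0.4903, 0.1909, 0.2243]
ee_rot: [-1.569, 1.568, 2.044]
wrist_force: [-0.5, -1.0, 0.6]
width: 0.0941
```

Run:
```python
from h import *
s=robot.snapshot("wrist");cv2.imwrite("pics/w1.png",s["image"][:,:,::-1])
print(proj(s,[.5242,.2875,.14]))
print(toolR().round(4)); go([.5242,.2875,.22])
```

```text
[182.05752289 111.98090337]
[[-1.600e-03  4.532e-01 -8.914e-01]
 [-3.000e-04 -8.914e-01 -4.532e-01]
 [-1.000e+00 -5.000e-04  1.600e-03]]
t 2.0667 pos [0.4897 0.1881 0.2245] shift tool [ 0.0044 -0.073  -0.0758] norm 0.105
```

View pics/w1.png

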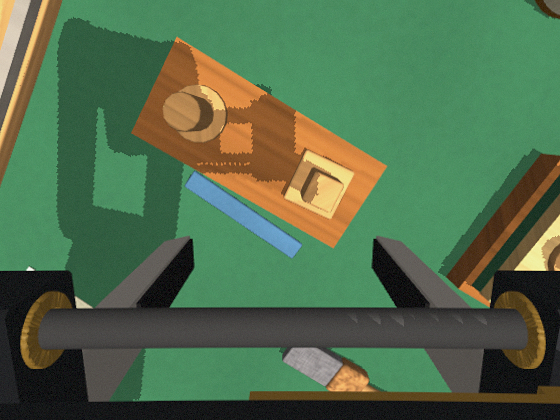

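The wrist view shows the round knob's top at about (181,110). My estimate projects to (182,112), so they agree. Next I'll move over the peg.

>>> send_rows([
  [1,0,-0.02,-0.02,0],
  [1,0,-0.045,-0.047,0],
  [1,0,-0.067,-0.07,0],
  [1,0,-0.073,-0.076,0],
  [1,0,-0.073,-0.076,0],
])

```text
time: 2.48
tool_pos: [0.525, 0.2854, 0.2247]
ee_rot: [0.23, 1.569, -2.445]
wrist_force: [0.5, -0.7, 0.3]
width: 0.0939
```

Run:
```python
from h import *
s=robot.snapshot("wrist");cv2.imwrite("pics/w2.png",s["image"][:,:,::-1])
print(proj(s,[.5242,.2875,.14]))
go([.5242,.2875,.098])
```

```text
[279.18398107 213.69913478]
t 2.5333 pos [0.5248 0.2842 0.2251] shift tool [ 0.1271 -0.0034 -0.0012] norm 0.127
```

View pics/w2.png

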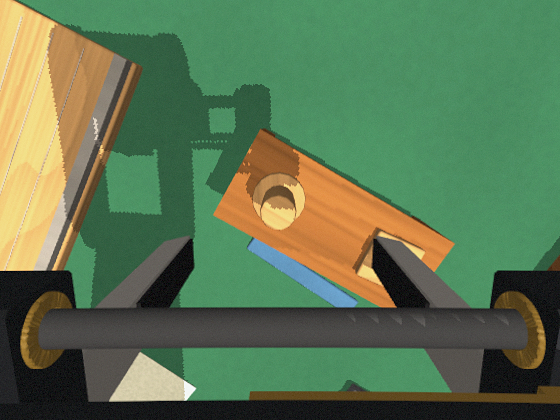

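>>> send_rows([
  [1,0,-0.0035,-0.001,0],
  [1,0.03,-0.0035,-0.001,0],
  [1,0.06,-0.0035,-0.001,0],
  [1,0.09,-0.0035,-0.001,0],
  [1,0.115,-0.0035,-0.001,0],
])

```text
time: 2.95
tool_pos: [0.5235, 0.2866, 0.1092]
ee_rot: [0.626, 1.57, -2.052]
wrist_force: [0.3, 0.3, -0.4]
width: 0.0939
```

>>> send_rows([
  [1,0.006,0,0,0],
  [1,0.01,0,0,0],
  [1,0.011,0,0,0],
  [1,0.011,0,0,0],
])

```text
time: 3.28
tool_pos: [0.5253, 0.2886, 0.1016]
ee_rot: [3.026, 1.567, 0.349]
wrist_force: [0.6, -0.4, 0.1]
width: 0.094
```

Run:
```python
from h import *
s=robot.snapshot("wrist");cv2.imwrite("pics/w3.png",s["image"][:,:,::-1])
print(proj(s,[.5242,.2875,.14]))
go([.5242,.2875,.098]); print(robot.get_obs()["wrist_force"])
```

```text
[282.99493104 287.45464765]
t 3.3333 pos [0.5255 0.2889 0.102 ] shift tool [0.004  0.0006 0.0018] norm 0.004
[0.46128052 0.01621812 0.42904594]
```

View pics/w3.png

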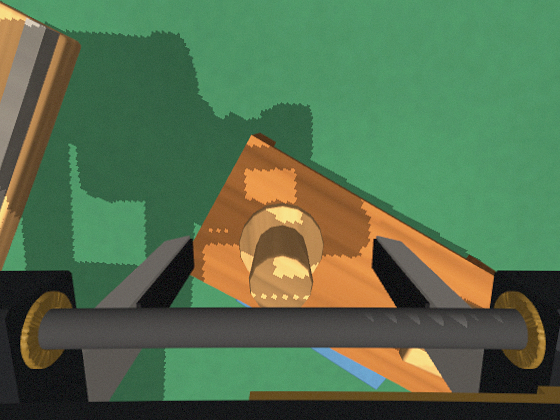

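The knob stands between the pads, with its top at about (281,281). Both sides are centred to within a few mm, so I'll close.

>>> send_rows([
  [0,0.002,0,0,0],
  [-0.5,0.003,0,0,0],
  [-1,0.003,0,0,0],
  [-1,0.003,0,0,0],
  [-1,0.003,0,0,0],
])

```text
time: 3.75
tool_pos: [0.5243, 0.2888, 0.0966]
ee_rot: [2.789, 1.571, 0.113]
wrist_force: [-0.7, -0.3, -1.0]
width: 0.064
```

>>> send_rows([
  [-1,0,0,0,0],
  [-1,0,0,0,0],
  [-1,0,0,0,0],
  [-1,0,0,0,0],
])

```text
time: 4.08
tool_pos: [0.5242, 0.2887, 0.0964]
ee_rot: [1.031, 1.571, -1.645]
wrist_force: [0.8, -0.1, 1.0]
width: 0.0377
```

>>> send_rows([
  [-1,0,0,0,0],
  [-1,0,0,0,0],
  [-1,0,0,0,0],
  [-1,0,0,0,0],
  [-1,0,0,0,0],
])

```text
time: 4.5
tool_pos: [0.5242, 0.2887, 0.0964]
ee_rot: [2.194, 1.571, -0.482]
wrist_force: [-0.4, -0.3, 0.0]
width: 0.0275
```

>>> send_rows([
  [-1,-0.005,0,0,0],
  [-1,-0.015,0,0,0],
  [-1,-0.03,0,0,0],
  [-1,-0.05,0,0,0],
  [-1,-0.07,0,0,0],
])

```text
time: 4.92
tool_pos: [0.524, 0.2886, 0.1677]
ee_rot: [0.398, 1.57, -2.277]
wrist_force: [0.7, 0.0, -1.8]
width: 0.0275
```

Run:
```python
from h import *
for n in ["wrist","side"]:
    s=robot.snapshot(n);cv2.imwrite(f"pics/{n}4.png",s["image"][:,:,::-1])
cv2.imwrite("pics/s4c.png",cv2.resize(cv2.imread("pics/side4.png")[200:350,120:320],None,fx=4,fy=4))
o=robot.get_obs();print(o["tool_pos"],o["width"],o["wrist_force"])
```

```text
[0.52656951 0.28969121 0.17202883] 0.027635857571126715 [ 0.06959017 -0.43406788  0.81225281]
```

View pics/s4c.png

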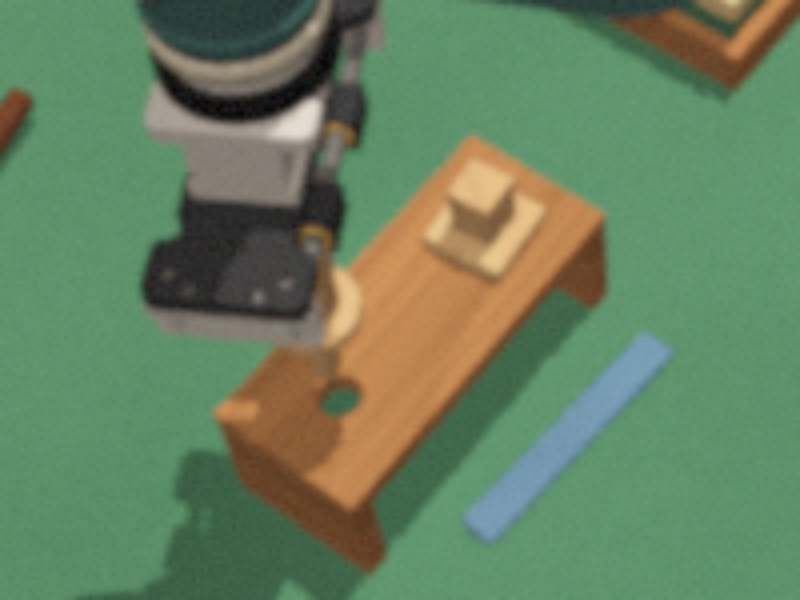

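View pics/wrist4.png

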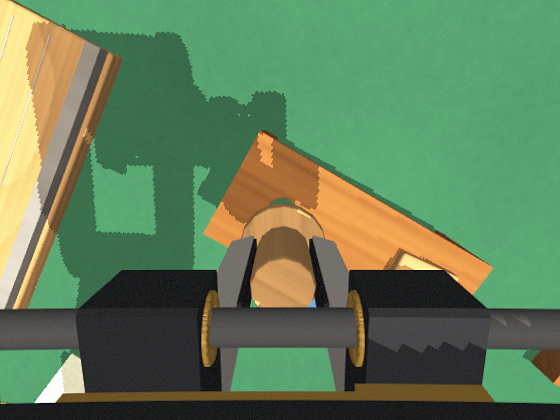

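The peg is held (width 27.6 mm) and clear of the rack; the square peg is still in place. I'll go up and across.

Run:
```python
from h import *
print(toolR().round(4));go([.546,-.2865,.25])
```

```text
[[ 8.900e-03  4.491e-01 -8.934e-01]
 [ 3.800e-03 -8.935e-01 -4.491e-01]
 [-1.000e+00  7.000e-04 -9.700e-03]]
t 5.0167 pos [0.5266 0.2897 0.172 ] shift tool [-0.08    0.5236  0.2407] norm 0.582
```

>>> send_rows([
  [-1,-0.02,0,0,0],
  [-1,-0.045,0,0,0],
  [-1,-0.068,0.01,0.0046,0],
  [-1,-0.075,0.035,0.016,0],
  [-1,-0.075,0.065,0.03,0],
])

```text
time: 5.43
tool_pos: [0.5274, 0.2181, 0.2439]
ee_rot: [3.032, 1.566, 0.36]
wrist_force: [1.6, -0.5, -0.3]
width: 0.0276
```

>>> send_rows([
  [-1,0,0.033,0.0152,0],
  [-1,0,0.066,0.0304,0],
  [-1,0,0.099,0.0456,0],
  [-1,0,0.132,0.0608,0],
  [-1,0,0.165,0.076,0],
])

```text
time: 5.85
tool_pos: [0.5322, 0.0339, 0.2407]
ee_rot: [-0.326, 1.57, -3.002]
wrist_force: [1.4, -0.6, 0.4]
width: 0.0278
```

>>> send_rows([
  [-1,0,0.033,0.0152,0],
  [-1,0,0.066,0.0304,0],
  [-1,0,0.099,0.0456,0],
  [-1,0,0.132,0.0608,0],
  [-1,0,0.165,0.076,0],
])

```text
time: 6.27
tool_pos: [0.5384, -0.1477, 0.2407]
ee_rot: [-0.802, 1.57, 2.806]
wrist_force: [-0.4, -0.3, -1.0]
width: 0.0276
```

>>> send_rows([
  [-1,0,0.03,0.0138,0],
  [-1,0,0.055,0.0253,0],
  [-1,0,0.075,0.0345,0],
  [-1,0,0.085,0.039,0],
  [-1,0,0.09,0.041,0],
])

```text
time: 6.68
tool_pos: [0.5423, -0.2462, 0.2403]
ee_rot: [-0.954, 1.569, 2.651]
wrist_force: [-0.0, 0.7, -0.1]
width: 0.0275
```

>>> send_rows([
  [-1,0,0,0,0],
  [-1,0,0,0,0],
  [-1,0,0,0,0],
  [-1,0,0,0,0],
  [-1,0,0,0,0],
])

```text
time: 7.1
tool_pos: [0.543, -0.2437, 0.2418]
ee_rot: [2.389, 1.57, -0.285]
wrist_force: [0.5, 0.6, -0.4]
width: 0.0278
```

Run:
```python
from h import *
for n in ["wrist","side","scene"]:
    s=robot.snapshot(n);cv2.imwrite(f"pics/{n}5.png",s["image"][:,:,::-1])
    if n=="wrist": print(s["world_from_camera"].round(4))
A=cv2.imread("pics/scene5.png")[150:270,110:260];B=cv2.imread("pics/side5.png")[60:180,230:380]
cv2.imwrite("pics/c5.png",np.hstack([cv2.resize(i,(400,320),interpolation=cv2.INTER_CUBIC) for i in (A,B)]))
print(toolR().round(4));go([.546,-.2865,.25])
```

```text
[[ 4.504e-01 -8.698e-01 -2.015e-01  6.012e-01]
 [-8.928e-01 -4.387e-01 -1.019e-01 -2.146e-01]
 [ 2.000e-04  2.258e-01 -9.742e-01  4.204e-01]
 [ 0.000e+00  0.000e+00  0.000e+00  1.000e+00]]
[[ 3.000e-04  4.499e-01 -8.931e-01]
 [-2.000e-04 -8.931e-01 -4.499e-01]
 [-1.000e+00  3.000e-04 -2.000e-04]]
t 7.25 pos [ 0.5429 -0.2443  0.2417] shift tool [-0.0083  0.0391  0.0162] norm 0.043
```

View pics/c5.png

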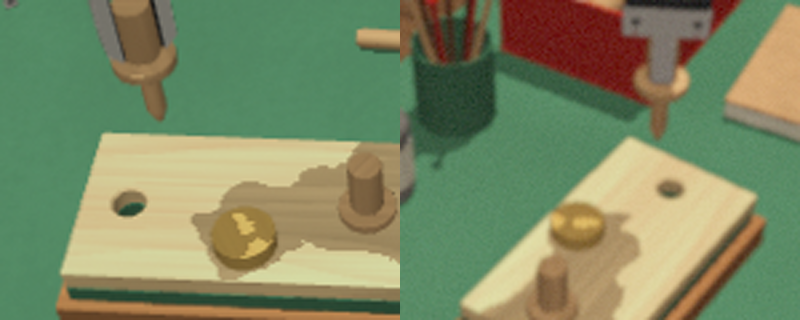

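View pics/wrist5.png

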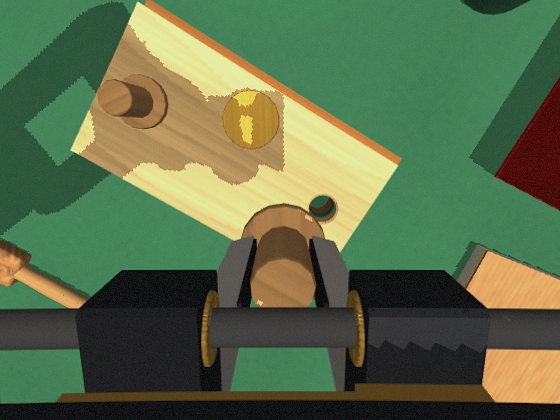

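Run:
```python
from h import *
sn={n:robot.snapshot(n) for n in ["wrist","side","scene"]}
print("hole wrist",plane(sn["wrist"],322.5,207,.068).round(4))
def crop(s,u,v,w=20,f=20):
    u,v=int(u),int(v);return cv2.resize(s["image"][v-w:v+w,u-w:u+w,::-1],None,fx=f/2,fy=f/2,interpolation=cv2.INTER_CUBIC),(u-w,v-w)
P=robot.get_obs()["tool_pos"]
out=[]
for n in ["scene","side"]:
    f=proj(sn[n],P-[0,0,.0764]);print(n,"pred foot px",f)
    c,o=crop(sn[n],*f);print(o);out.append(c)
cv2.imwrite("pics/f5.png",np.hstack(out))
```

```text
hole wrist [ 0.5481 -0.2869  0.068 ]
scene pred foot px [169.77132295 194.86392554]
(149, 174)
side pred foot px [326.69453657 111.23973594]
(306, 91)
```

View pics/f5.png

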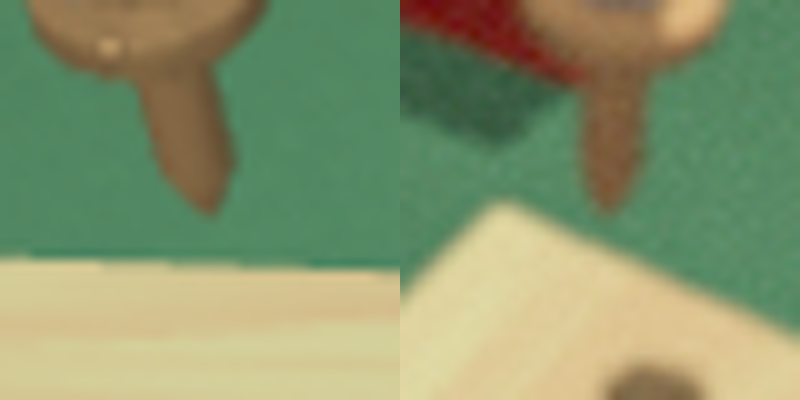

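The foot appears at (169.3,194.3) in the scene view and (326.3,111.1) in the side view. That is within 1 px of the prediction, so it sits directly under the TCP. All three views put the hole at about (0.5465,−0.2865).

>>> send_rows([
  [-1,0,0.02,0.008,0],
  [-1,0,0.035,0.014,0],
  [-1,0.01,0.039,0.016,0],
  [-1,0.035,0.039,0.016,0],
  [-1,0.06,0.039,0.016,0],
])

```text
time: 7.82
tool_pos: [0.5464, -0.288, 0.1813]
ee_rot: [2.237, 1.568, -0.441]
wrist_force: [0.0, -0.0, -0.6]
width: 0.0279
```

>>> send_rows([
  [-1,0.012,0,0,0],
  [-1,0.017,0,0,0],
  [-1,0.017,0,0,0],
  [-1,0.017,0,0,0],
  [-1,0.017,0,0,0],
])

```text
time: 8.23
tool_pos: [0.5468, -0.2873, 0.1665]
ee_rot: [2.099, 1.567, -0.577]
wrist_force: [0.2, -0.2, 0.1]
width: 0.0276
```

Run:
```python
from h import *
sn={n:robot.snapshot(n) for n in ["wrist","side","scene"]}
cv2.imwrite("pics/wrist6.png",sn["wrist"]["image"][:,:,::-1])
P=robot.get_obs()["tool_pos"];out=[]
for n in ["scene","side"]:
    f=proj(sn[n],P-[0,0,.0764]);u,v=f.astype(int)
    print(n,f,(u-20,v-20),"hole",proj(sn[n],[.5465,-.2865,.068]))
    out.append(cv2.resize(sn[n]["image"][v-20:v+20,u-20:u+20,::-1],None,fx=10,fy=10,interpolation=cv2.INTER_CUBIC))
cv2.imwrite("pics/f6.png",np.hstack(out));go([.5465,-.2865,.157])
```

```text
scene [156.36476935 219.85992988] (np.int64(136), np.int64(199)) hole [158.69932035 225.99351124]
side [331.64307574 123.5772127 ] (np.int64(311), np.int64(103)) hole [331.08300073 129.9308157 ]
t 8.3833 pos [ 0.5467 -0.2872  0.1662] shift tool [ 0.0092 -0.0007 -0.0001] norm 0.009
```

View pics/f6.png

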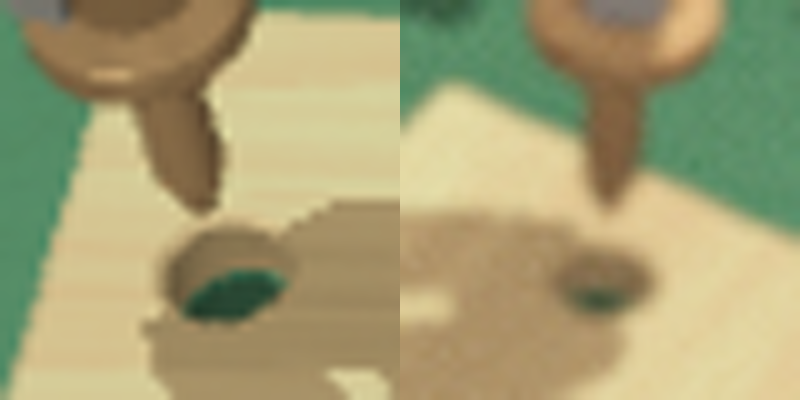

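Both views line up: the foot is 22 mm above the board, and its projected drop lands within 1 px of the hole centre. I'll insert in stages, watching the force.

>>> send_rows([
  [-1,0.008,0,0,0],
  [-1,0.016,0,0,0],
  [-1,0.024,0,0,0],
  [-1,0.032,0,0,0],
  [-1,0.036,0,0,0],
])

```text
time: 8.8
tool_pos: [0.5451, -0.2863, 0.126]
ee_rot: [-1.023, 1.567, 2.584]
wrist_force: [0.2, -0.4, -0.4]
width: 0.0276
```

>>> send_rows([
  [-1,0.006,0,0,0],
  [-1,0.012,0,0,0],
  [-1,0.018,0,0,0],
  [-1,0.024,0,0,0],
  [-1,0.028,0,0,0],
])

```text
time: 9.22
tool_pos: [0.5458, -0.2867, 0.0995]
ee_rot: [-0.963, 1.57, 2.644]
wrist_force: [0.5, -0.5, -0.7]
width: 0.0275
```

Run:
```python
from h import *
sn={n:robot.snapshot(n) for n in ["side","scene"]}
out=[cv2.resize(sn["scene"]["image"][180:270,120:240,::-1],(400,300)),cv2.resize(sn["side"]["image"][90:180,250:370,::-1],(400,300))]
cv2.imwrite("pics/f7.png",np.hstack(out));go([.5465,-.2865,.0844]);o=robot.get_obs();print(o["wrist_force"],o["wrist_torque"],o["width"])
```

```text
t 9.3167 pos [ 0.5455 -0.2865  0.0993] shift tool [ 0.0149  0.0005 -0.001 ] norm 0.015
[-0.76978131 -0.47068635 -0.94645757] [-0.00876524  0.01595694 -0.01749013] 0.027437275742351254
```

View pics/f7.png

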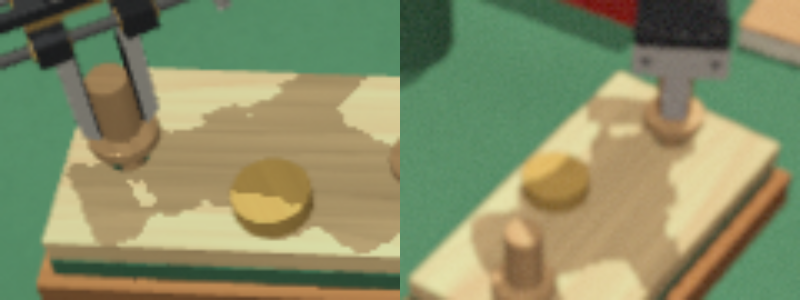

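The stem is in the hole with no measurable force, and about 15 mm remains. I'll lower until the collar makes contact.

>>> send_rows([
  [-1,0.004,0,0,0],
  [-1,0.008,0,0,0],
  [-1,0.011,0,0,0],
  [-1,0.012,0,0,0],
  [-1,0.012,0,0,0],
])

```text
time: 9.73
tool_pos: [0.5458, -0.2867, 0.088]
ee_rot: [-0.927, 1.57, 2.681]
wrist_force: [0.5, -0.9, -0.4]
width: 0.0271
```

>>> send_rows([
  [-1,0.001,0,0,0],
  [-1,0.002,0,0,0],
  [-1,0.003,0,0,0],
  [-1,0.003,0,0,0],
  [-1,0.003,0,0,0],
])

```text
time: 10.15
tool_pos: [0.546, -0.2869, 0.0855]
ee_rot: [1.344, 1.571, -1.332]
wrist_force: [-0.0, 0.1, 0.5]
width: 0.0275
```

>>> send_rows([
  [-1,0.0005,0,0,0],
  [-1,0.001,0,0,0],
  [-1,0.001,0,0,0],
  [-1,0.001,0,0,0],
])

```text
time: 10.48
tool_pos: [0.546, -0.2869, 0.0845]
ee_rot: [1.264, 1.571, -1.412]
wrist_force: [0.1, 0.2, -0.5]
width: 0.0277
```

>>> send_rows([
  [-1,0.0005,0,0,0],
  [-1,0.001,0,0,0],
  [-1,0.001,0,0,0],
  [-1,0.001,0,0,0],
])

```text
time: 10.82
tool_pos: [0.5461, -0.2869, 0.0837]
ee_rot: [1.992, 1.57, -0.684]
wrist_force: [-0.3, -0.6, 1.1]
width: 0.0273
```

>>> send_rows([
  [-1,0.0005,0,0,0],
  [-1,0.001,0,0,0],
  [-1,0.001,0,0,0],
  [-1,0.001,0,0,0],
])

```text
time: 11.15
tool_pos: [0.5462, -0.287, 0.0834]
ee_rot: [2.019, 1.57, -0.657]
wrist_force: [-1.9, 1.5, 4.8]
width: 0.0277
```

Run:
```python
from h import *
sn={n:robot.snapshot(n) for n in ["side","scene"]}
out=[cv2.resize(sn["scene"]["image"][190:250,130:190,::-1],(400,400),interpolation=cv2.INTER_CUBIC),cv2.resize(sn["side"]["image"][95:155,300:360,::-1],(400,400),interpolation=cv2.INTER_CUBIC)]
cv2.imwrite("pics/f8.png",np.hstack(out));o=robot.get_obs();print(o["tool_pos"],o["wrist_force"])
```

```text
[ 0.5461544  -0.28698064  0.08334752] [-2.72627467  0.69032437  4.85973717]
```

View pics/f8.png

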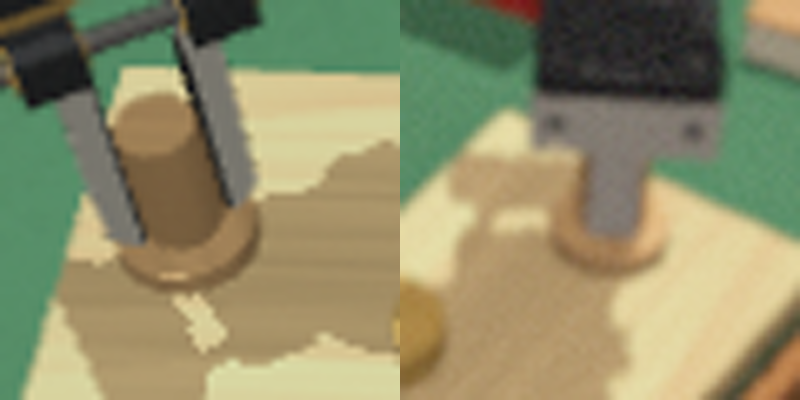

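The collar is seated: about 5 N of contact force at the expected height, with no gap visible. I'll release and retreat straight up.

>>> send_rows([
  [-0.3,0,0,0,0],
  [-0.2,0,0,0,0],
  [0,0,0,0,0],
  [0,0,0,0,0],
  [0,0,0,0,0],
])

```text
time: 11.67
tool_pos: [0.5458, -0.2867, 0.0819]
ee_rot: [-0.979, 1.57, 2.629]
wrist_force: [0.3, -0.2, -0.0]
width: 0.0467
```

>>> send_rows([
  [0.2,0,0,0,0],
  [0.2,0,0,0,0],
  [0.2,0,0,0,0],
  [0.2,0,0,0,0],
])

```text
time: 12.0
tool_pos: [0.546, -0.2869, 0.0825]
ee_rot: [1.799, 1.571, -0.877]
wrist_force: [-0.4, 0.4, -0.2]
width: 0.0562
```

>>> send_rows([
  [0.2,-0.01,0,0,0],
  [0.2,-0.03,0,0,0],
  [0.2,-0.06,0,0,0],
  [0.2,-0.09,0,0,0],
  [0.2,-0.12,0,0,0],
])

```text
time: 12.42
tool_pos: [0.5458, -0.2867, 0.2045]
ee_rot: [2.03, 1.571, -0.646]
wrist_force: [0.2, 0.2, -0.7]
width: 0.0562
```

>>> send_rows([
  [0.2,-0.03,0,0.03,0],
  [0.2,-0.03,0,0.07,0],
  [0.2,-0.03,0,0.1,0],
  [0.2,-0.03,0,0.12,0],
  [0.2,-0.03,0,0.12,0],
])

```text
time: 12.83
tool_pos: [0.436, -0.3427, 0.2344]
ee_rot: [1.272, 1.568, -1.408]
wrist_force: [1.2, 0.4, 0.9]
width: 0.0568
```

Run:
```python
from h import *
sn={n:robot.snapshot(n) for n in ["side","scene"]}
out=[cv2.resize(sn["scene"]["image"][170:290,120:280,::-1],(400,300),interpolation=cv2.INTER_CUBIC),cv2.resize(sn["side"]["image"][90:225,235:415,::-1],(400,300),interpolation=cv2.INTER_CUBIC)]
cv2.imwrite("pics/f9.png",np.vstack([np.hstack(out),cv2.resize(np.hstack([sn["scene"]["image"],sn["side"]["image"]])[:,:,::-1],(800,300))]))
for n in sn: print(n,"expected seated top px",proj(sn[n],[.546,-.2868,.128]))
print(robot.get_obs()["tool_pos"],robot.get_obs()["time"])
```

```text
side expected seated top px [332.70326557 112.61069244]
scene expected seated top px [152.92887725 208.21340201]
[ 0.43865802 -0.3410071   0.2335495 ] 12.9333
```

View pics/f9.png

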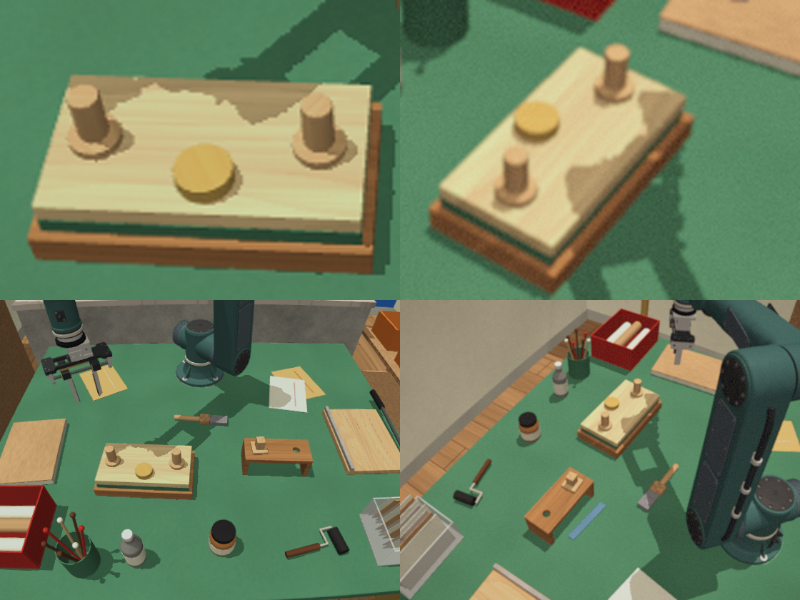

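The new peg's top is at (153,208) in the scene view and (332,112) in the side view, within a pixel of where a seated peg should be. The stack, set peg, tin and square peg look unmoved.

>>> send_rows([
  [0.2,0,0,0,0],
  [0.2,0,0,0,0],
  [0.2,0,0,0,0],
  [0.2,0,0,0,0],
  [0.2,0,0,0,0],
])

```text
time: 13.35
tool_pos: [0.4393, -0.3403, 0.2322]
ee_rot: [-1.302, 1.57, 2.306]
wrist_force: [0.3, -0.4, 0.2]
width: 0.0565
```

```bash
python3 -c "
from bench import robot
print(robot.close_job())"
```

```text
the job is handed in; nothing more can be done
None
```

The long round-headed peg is in the press's empty hole with its collar on the top board, and I handed the job in at about 13.4 s. I held the peg until the collar met the board. Contact force was about 5 N, at the expected height to within about 1 mm. Then I let go and moved straight up and clear.

In the last pictures the peg's top was within about 1 px of where a fully seated peg should be in both fixed views. By eye, the stack, the set peg, the tin and the square-headed peg were where they started. The wrist force readings stayed at or below about 6 N throughout. No check failed; the views disagreed on the hole's position by only 2–3 mm, and the hole leaves 6 mm of clearance around the stem.

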